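# Mark the reservoir depth of a planter with the dipstick

### The job

Take the dipstick (the longer rod, with the black sliding collar) from the wooden stand and put it down the planter's filler tube. The collar will catch on the tube's rim; keep pushing the rod gently down through it until the tip bottoms out firmly on the springy pad inside, without ramming it or knocking the planter. Then let go and leave the dipstick standing there, bottomed out with its collar on the rim to mark the depth; leave the dibber standing in the stand.

Things in the scene. Friction and masses are not known exactly. Their poses are not given: they have to be found in the camera images.
- dipstick_grip (a point): Dipstick: round aluminium rod 12 mm in diameter, with a pale wooden round handle 20 mm in diameter on top and a black disc collar on the rod; 174 mm long overall, about 140 g. It starts upright in one of the two holes of the stand, tip down, standing 32 mm deep on the hole's floor. This point is the middle of the handle: 148 mm above the tip, 26 mm below the top; the handle covers the top 50 mm. z runs from the tip to the handle.
- dipstick_tip (a point): The dipstick's lower end, on its axis (flat 6 mm across, tapered over 6 mm to the 12 mm rod).
- collar_under (a point): Centre of the underside of the dipstick's collar, a black disc 34 mm in diameter and 12 mm thick on the rod. At the start 42 to 54 mm above the tip. It stays on the rod where it is put and slides along it only against a steady friction of about 4 N, up to the handle.
- tube_rim (a point): Centre of the mouth of the planter's filler tube, at the level of its rim, 105 mm above the work surface. The tube is upright, 30 mm outside and 16 mm inside diameter. It is blind: a rubber pad lies at its bottom, at a depth that is not known beforehand (somewhere between 68 and 90 mm below the rim), always deeper than the collar's first place on the rod.
- planter: Self-watering planter, fixed: plastic box 130 mm (x) by 220 mm (y) by 85 mm high, terracotta-coloured, with a turned-out rim 142 by 232 mm and a slotted grey deck inside at 73 mm; origin at the centre of its underside. The filler tube stands at x = -20 mm, y = -60 mm of it. Blows and thrusts on it must stay below 30 N.
- pad (a joint): How far the springy pad at the bottom of the tube is pressed down (m), 0 when untouched. It starts to give at about 3 N and yields 1 mm for every further 2 N, and comes back only partly when let go. The rod is firmly bottomed out when the pad is pressed by 1.5 to 4 mm (6 to 11 N on the pad, in addition to the collar's friction); beyond 6 mm (15 N) it has been rammed.
- stand: Fixed wooden block 60 mm (x) by 180 mm (y) by 45 mm high with two blind holes, 15 mm wide and 32 mm deep, at y = -50 and +50 mm; origin at the centre of its underside. The dipstick stands in one hole, the dibber in the other, either way round.
- dibber_grip (a point): Bystander: dibber, a rod like the dipstick but shorter (130 mm) and without a collar, upright in the other hole of the stand. This point is the middle of its wooden handle, 104 mm above its tip; its top stands 143 mm above the work surface, so carry the dipstick higher or round it.

How it is judged:
By the outcome, as a careful person would: the job done as asked, in the order asked, and still so for the second after the job is handed in, with the robot touching nothing.
It also fails if it takes over 64 s, if anything falls off the work surface, if the arm or the gripper's body presses on something with over 40 N, if the wrist force passes 120 N, or if a joint passes its speed limit or range.

### The arm

A 6-joint arm with a two-finger parallel gripper is mounted at the origin on the work surface. World frame = base frame: x ahead of the robot, y to its left, z up, the work surface at z = 0. Lengths are in m, angles in degrees, forces in N, time in s.
With the tool pointing down it reaches from about 0.4 to 0.825 m from the base axis. Payload 7 kg.
Tool frame: the origin (TCP) lies between the finger pads; the fingertips stand 17 mm ahead of it and the grasp point (between the pads) lies 2 mm behind it; x points along the fingers, y is the direction in which the jaws open and shut, and the axes are right-handed (so a half turn about x gives the same grasp; the last joint's range is limited). The gripper opens to 88 mm and grips with 3 to 60 N. Pads are 19 mm wide; open, the fingers measure 130 mm over their backs; the gripper's body (78 mm by 193 mm) begins 47 mm behind the grasp point.
Start: joints at [91.335, 20.546, 0.682, 0, -70.136, -16.507], TCP at [0.177, 0.651, 0.244] pointing down, gripper open.
Joint ranges: [-176.03, 176.03], [-82.01, 121.73], [-58.28, 71.71], [-173.87, 95.51], [-174.79, -0.11], [-173.66, 173.66]. Speed limits (degrees/s): [136.94, 136.94, 172.46, 180, 180, 180].

### API

Orientations are given as [roll, pitch, yaw] about the fixed x, y, z axes, in that order (R = Rz(yaw) Ry(pitch) Rx(roll)).
In Python, from plant import r gives the robot as it stands.
- The arm moves only by the shell command python3 -m jog 'ROWS' [FORCE]. ROWS is a JSON object of lists of equal length, an entry for each row: "fingers": the opening, from 0 (shut) to 1 (fully open); "dp": the shift along the tool's x, y, z in mm, a list of three; "twist": the turn about the tool's x in degrees. In form: {"fingers": [fingers, ...], "dp": [[dx, dy, dz], ...], "twist": [twist, ...]}. A call has exactly 5 rows; each row is the pose to reach, as a shift and turn from the pose measured when the call began, along the tool's axes at that moment; what a row does not reach only later rows make up. A row lasts 1/10 s, in which the tool goes at most 50 mm and 8.59 degrees, less where a joint would pass 70% of its speed; a pose out of reach is approached as far as the arm can. A call with a gripper value outside its range is refused whole. The fingers move at their own pace and stop on an object; FORCE is the grip in N (left out, the last holds). Time passes only in rows, so rows that repeat a pose let the fingers close, or fill a call up. It gives the time, the measured TCP pose, the force and the opening at its end, in the units of the state.
- r.get_state(): the state, without advancing time (a new reading comes with each control period).
- r.capture(name): name is "scene" or "top" or "wrist"; returns a dict with "frame" (400x640x3 uint8, red, green, blue), "intrinsics" (3x3 intrinsics, pixels), "pose" (4x4, takes a point from camera to world coordinates). Camera axes: x right, y down, z forward; pixel columns grow to the right and rows downward; lengths in m; the calibration is good to about 2 mm. A picture is of the moment at which its call begins. There is no depth.
- r.close_job(): hands the job in, once; it reports no verdict.
The state is a dict: "time_s": time; "joints": joint angles; "qd": joint speeds; "joint_torque": joint torques, N m; "tcp_pos": TCP position; "eef_rot": TCP orientation; "contact_force": force on the tool from outside, world axes, zero at the start; "moment": the same for the moment, N m; "gripper_width": finger opening in m.
Only numpy, scipy, OpenCV 4.12 (cv2) and the standard library are available. Lean on these libraries where they do the work, as an engineer would, in place of code of your own. Each camera call takes 0.05 s, during which the arm holds its last target. There are 200 camera calls.

## Working session

There is one attempt and no reset: what is moved stays moved. The work goes in short steps, Python scripts to look and compute and a shell command to move; the robot and the scene stay as the last step left them, time stands still between calls to the robot, and variables do not carry over. Pictures are saved under pics/ and viewed, on a budget of 10 in all, crops included, one or two more only if the job needs it, and the job is handed in when it is done.

```bash
mkdir -p pics; ls; python3 - <<'E'
from plant import r
import cv2,numpy as np
np.set_printoptions(precision=4,suppress=True)
s=r.get_state();print(s)
for n in ("scene","top"):
    c=r.capture(n);cv2.imwrite(f"pics/{n}0.png",c["frame"][...,::-1]);print(n,c["intrinsics"],c["pose"])
    np.savez(f"pics/{n}0.npz",**c)
E
```

```text
pics
{'time_s': 0.0, 'joints': array([ 91.3372,  20.5911,   0.6328,  -0.0222, -70.1364, -16.5064]), 'qd': array([ 0.0341,  0.0314, -0.0203, -0.1132,  0.0358,  0.0494]), 'joint_torque': array([ -0.0003, -58.2728,  29.3063,   6.9972,   0.0072,  -0.0002]), 'tcp_pos': array([0.1765, 0.651 , 0.2426]), 'eef_rot': array([  94.0743,   89.903 , -101.1025]), 'contact_force': array([-0.3919, -0.6648, -0.588 ]), 'moment': array([ 0.0252, -0.0304, -0.0487]), 'gripper_width': 0.08752778600025314}
scene [[402.5876   0.     322.2176]
 [  0.     402.5876 200.6134]
 [  0.       0.       1.    ]] [[-0.1417  0.7283 -0.6705  1.1137]
 [ 0.9898  0.0926 -0.1085  0.0806]
 [-0.0169 -0.679  -0.734   0.724 ]
 [ 0.      0.      0.      1.    ]]
top [[373.4163   0.     314.4236]
 [  0.     373.4163 194.9735]
 [  0.       0.       1.    ]] [[ 0.0241 -0.9942  0.1048  0.4661]
 [-0.9995 -0.0218  0.0222 -0.02  ]
 [-0.0198 -0.1053 -0.9942  0.7893]
 [ 0.      0.      0.      1.    ]]
```

View pics/scene0.png

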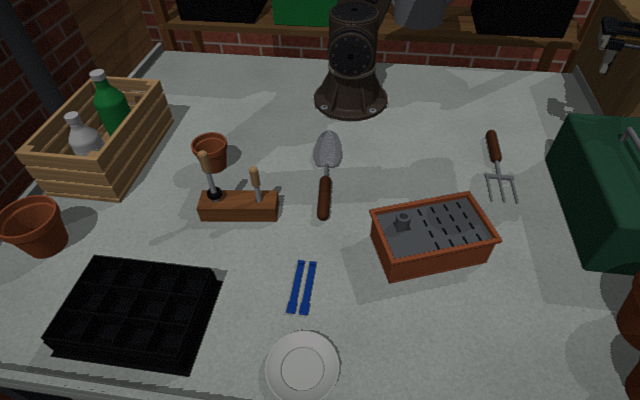

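View pics/top0.png

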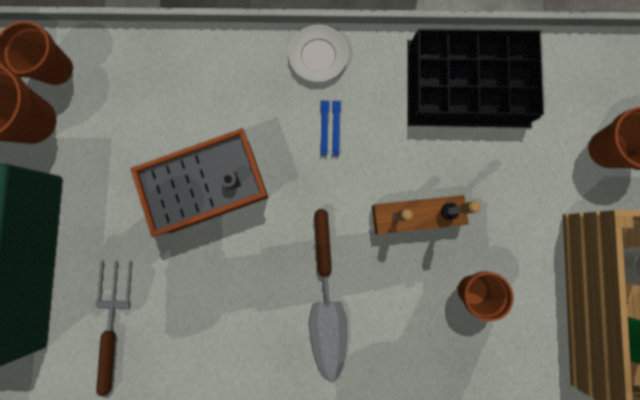

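The scene image shows the dipstick (handle top ~(203,153), collar ~(215,194)) left of the dibber (~(255,170)), with the tube mouth at ~(403,216). The top image shows the dipstick handle top at ~(474,207), its collar at (450,211) and the tube at (229,180). I'll enlarge these for accuracy.

```bash
python3 - <<'E'
import cv2,numpy as np
a=cv2.imread("pics/scene0.png");b=cv2.imread("pics/top0.png")
f=lambda im,x,y:cv2.resize(im[y:y+50,x:x+66],None,fx=6,fy=6,interpolation=cv2.INTER_CUBIC)
cv2.imwrite("pics/m1.png",np.vstack([np.hstack([f(a,180,145),f(a,370,195)]),np.hstack([f(b,430,185),f(b,200,155)])]))
E
```

```text
(no output)
```

View pics/m1.png

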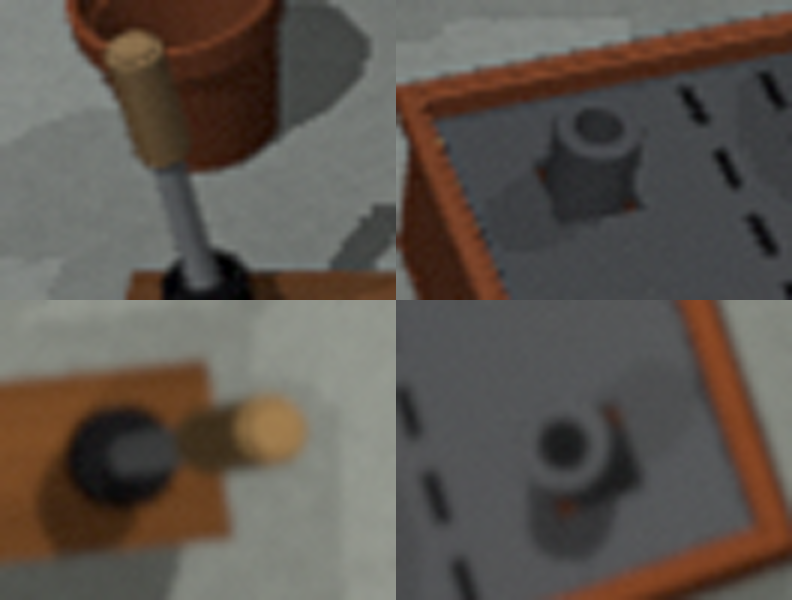

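```bash
cat > h.py <<'E'
import numpy as np
np.set_printoptions(precision=4,suppress=True)
def ray(c,uv):
    K,P=c["intrinsics"],c["pose"];d=P[:3,:3]@np.linalg.solve(K,[uv[0],uv[1],1]);return P[:3,3],d/np.linalg.norm(d)
def atz(c,uv,z):
    o,d=ray(c,uv);return o+d*(z-o[2])/d[2]
def tri(rs):
    M=[np.eye(3)-np.outer(d,d) for o,d in rs];return np.linalg.solve(sum(M),sum(m@o for m,(o,d) in zip(M,rs)))
def proj(c,X):
    p=np.linalg.inv(c["pose"])@np.append(X,1);q=c["intrinsics"]@p[:3];return q[:2]/q[2]
E
python3 - <<'E'
from h import *
S=np.load("pics/scene0.npz");T=np.load("pics/top0.npz")
for n,s,t,z in (("top",(202.0,152.5),(474.7,206.2),.187),("rim",(403.2,215.5),(227.7,178.7),.105)):
    print(n,atz(S,s,z),atz(T,t,z),tri([ray(S,s),ray(T,t)]))
print("collar",atz(T,(449.9,210.4),.065))
print("handle bottom",atz(S,(207.4,171.6),.137))
print("dib",atz(T,(406,213.5),.143),atz(S,(254.7,168.5),.143))
E
```

```text
top [ 0.5209 -0.2636  0.187 ] [ 0.5171 -0.2639  0.187 ] [ 0.5174 -0.2654  0.1838]
rim [0.5682 0.1569 0.105 ] [0.5651 0.1574 0.105 ] [0.5656 0.1576 0.1021]
collar [ 0.5183 -0.2658  0.065 ]
handle bottom [ 0.5248 -0.2624  0.137 ]
dib [ 0.5056 -0.1641  0.143 ] [ 0.5089 -0.1614  0.143 ]
```

```bash
cat >> h.py <<'E'
from scipy.spatial.transform import Rotation as Ro
def axes(s): return Ro.from_euler("xyz",s["eef_rot"],degrees=True).as_matrix()
def togo(s,target): # world target of TCP -> tool mm
    return axes(s).T@(np.array(target)-s["tcp_pos"])*1000
E
python3 - <<'E'
from h import *
from plant import r
s=r.get_state();print(axes(s))
for t in ((.46,.35,.30),(.519,-.264,.30)):print(togo(s,t))
E
```

```text
[[-0.0003 -0.2618 -0.9651]
 [-0.0014 -0.9651  0.2618]
 [-1.      0.0014 -0.0001]]
[ -56.9139  216.4517 -352.3831]
[ -56.057   793.5829 -570.0891]
```

```bash
A='{"fingers":[1,1,1,1,1],"dp":[[-12,43,-70],[-24,86,-141],[-29,108,-176],[-29,108,-176],[-29,108,-176]],"twist":[0,0,0,0,0]}'
python3 -m jog '{"fingers":[1,1,1,1,1],"dp":[[-6,21,-35],[-12,43,-70],[-18,65,-106],[-24,86,-141],[-29,108,-176]],"twist":[0,0,0,0,0]}' 10
python3 -m jog '{"fingers":[1,1,1,1,1],"dp":[[-6,21,-35],[-12,43,-70],[-18,65,-106],[-24,86,-141],[-29,108,-176]],"twist":[0,0,0,0,0]}'
python3 -m jog '{"fingers":[1,1,1,1,1],"dp":[[0,38,-15],[0,77,-29],[0,115,-44],[0,154,-58],[0,192,-73]],"twist":[0,0,0,0,0]}'
python3 - <<'E'
from h import *
from plant import r
s=r.get_state();print(s["time_s"],s["joints"],s["tcp_pos"],axes(s)[:,1],togo(s,(.519,-.264,.30)))
E
```

```text
time_s: 0.6
tcp_pos: [0.319, 0.4994, 0.2719]
eef_rot: [93.1, 89.9, -102.1]
contact_force: [1.1, -0.0, 1.6]
gripper_width: 0.0875
time_s: 1.1
tcp_pos: [0.4614, 0.3478, 0.3013]
eef_rot: [88.4, 89.9, -106.7]
contact_force: [1.2, 0.5, 0.4]
gripper_width: 0.0877
time_s: 1.6
tcp_pos: [0.4813, 0.1416, 0.3015]
eef_rot: [80.6, 89.9, -114.6]
contact_force: [1.7, -0.1, 0.3]
gripper_width: 0.0873
1.6 [ 38.9132   2.0348 -15.2411   0.0564 -72.832   35.9297] [0.4813 0.1416 0.3015] [-0.2612 -0.9653  0.0021] [   2.2276  381.6563 -142.3471]
```

```bash

python3 -m jog '{"fingers":[1,1,1,1,1],"dp":[[0,38,-14],[0,76,-28],[1,114,-43],[1,152,-57],[1,190,-71]],"twist":[0,0,0,0,0]}'
python3 -m jog '{"fingers":[1,1,1,1,1],"dp":[[0,45,-15],[0,90,-30],[1,130,-45],[1,165,-60],[1,191,-71]],"twist":[0,0,0,0,0]}'
python3 -m jog '{"fingers":[1,1,1,1,1],"dp":[[0,0,0],[0,0,0],[0,0,0],[0,0,0],[0,0,0]],"twist":[0,0,0,0,0]}'
python3 - <<'E'
from h import *
from plant import r
import cv2
s=r.get_state();print(s["time_s"],s["joints"],s["tcp_pos"],axes(s)[:,1],togo(s,(.519,-.264,.30)))
c=r.capture("wrist");np.savez("pics/w1.npz",**c,tcp=s["tcp_pos"],R=axes(s));print(c["intrinsics"],c["pose"])
f=c["frame"][...,::-1].copy();print(proj(c,(.519,-.264,.187)));cv2.imwrite("pics/w1.png",f)
E
```

```text
time_s: 2.1
tcp_pos: [0.4998, -0.062, 0.3008]
eef_rot: [74.5, 89.9, -120.7]
contact_force: [1.3, -0.1, -0.1]
gripper_width: 0.0873
time_s: 2.6
tcp_pos: [0.518, -0.2672, 0.2995]
eef_rot: [51.9, 89.9, -143.3]
contact_force: [0.9, 0.5, 0.2]
gripper_width: 0.0876
time_s: 3.1
tcp_pos: [0.5182, -0.2663, 0.2998]
eef_rot: [64.6, 89.9, -130.5]
contact_force: [0.3, -0.0, 0.5]
gripper_width: 0.0878
3.1 [ -7.9129  10.0916  -6.2638   0.1069 -73.7104  82.7444] [ 0.5182 -0.2663  0.2998] [-0.2612 -0.9653  0.0019] [-0.1555 -2.448  -0.1554]
[[337.4075   0.     316.3508]
 [  0.     337.4075 202.2045]
 [  0.       0.       1.    ]] [[-0.2603 -0.9243 -0.2791  0.5934]
 [-0.9655  0.2502  0.0721 -0.2885]
 [ 0.0032  0.2882 -0.9576  0.441 ]
 [ 0.      0.      0.      1.    ]]
[309.8793 204.3582]
```

View pics/w1.png

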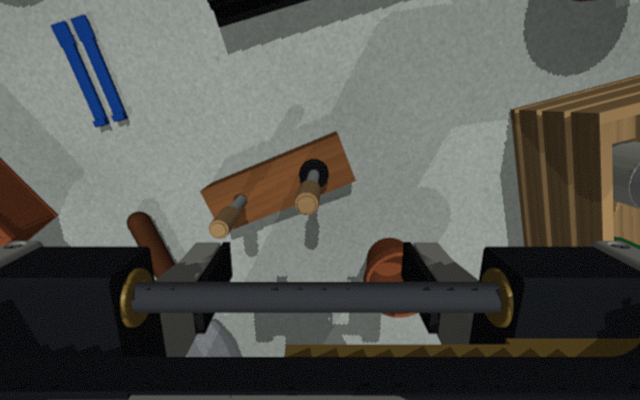

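```bash
python3 - <<'E'
from h import *
import cv2
c=np.load("pics/w1.npz")
im=c["frame"].astype(int)
# dipstick handle top: bright wood blob
sub=im[185:220,290:325];m=((sub[...,0]>150)&(sub[...,0]-sub[...,2]>50)).astype(np.uint8)
n,l,st,ce=cv2.connectedComponentsWithStats(m);print(st,ce+[290,185])
for uv in ((306.3,203),):print(atz(c,uv,.187))
sub=im[155:190,295:335];m=(sub.sum(2)<70).astype(np.uint8);n,l,st,ce=cv2.connectedComponentsWithStats(m);print(st,ce+[295,155])
print(atz(c,(314,172),.065)); print(proj(c,c["tcp"]))
E
```

```text
[[   0    0   35   35 1225]] [[307. 202.]]
[ 0.5208 -0.2616  0.187 ]
[[   0    0   40   35 1013]
 [   5    5   28   27  387]] [[314.4936 172.536 ]
 [314.5168 170.5969]]
[ 0.519  -0.2669  0.065 ]
[311.4606 275.7392]
```

```bash

python3 -m jog '{"fingers":[1,1,1,1,1],"dp":[[10,-2,0],[30,-2,0],[50,-2,0],[70,-2,0],[85,-2,0]],"twist":[0,0,0,0,0]}'
python3 -m jog '{"fingers":[1,1,1,1,1],"dp":[[15,0,0],[30,0,0],[42,0,0],[50,0,0],[55,0,0]],"twist":[0,0,0,0,0]}'
python3 -m jog '{"fingers":[1,1,1,1,1],"dp":[[0,0,0],[0,0,0],[0,0,0],[0,0,0],[0,0,0]],"twist":[0,0,0,0,0]}'
python3 - <<'E'
from h import *
from plant import r
import cv2
s=r.get_state();print(s["time_s"],s["tcp_pos"],s["contact_force"],togo(s,(.519,-.264,.159)))
c=r.capture("wrist");np.savez("pics/w2.npz",**c,tcp=s["tcp_pos"],R=axes(s))
cv2.imwrite("pics/w2.png",c["frame"][...,::-1])
E
```

```text
time_s: 3.65
tcp_pos: [0.518, -0.2639, 0.2128]
eef_rot: [33.2, 89.8, -161.9]
contact_force: [-0.6, 0.3, 0.3]
gripper_width: 0.0876
time_s: 4.15
tcp_pos: [0.5177, -0.2638, 0.1571]
eef_rot: [29.4, 89.8, -165.7]
contact_force: [1.9, -0.2, -0.4]
gripper_width: 0.0876
time_s: 4.65
tcp_pos: [0.5178, -0.2638, 0.1575]
eef_rot: [34.5, 89.8, -160.6]
contact_force: [-0.7, -0.9, 1.1]
gripper_width: 0.088
4.65 [ 0.5178 -0.2638  0.1575] [-0.6595 -0.8677  1.0687] [-1.5311 -0.1475 -1.1628]
```

View pics/w2.png

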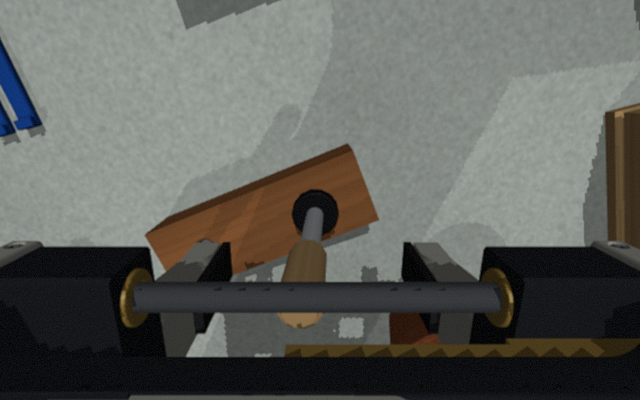

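The stand is below; the collar is at (315,211) and the handle runs (308,243)→(300,316) between the fingers, slightly left of their middle (~311–316). I'll shift −4 mm along y, then close gently.

```bash

python3 -m jog '{"fingers":[0.6,0.5,0.4,0.35,0.3],"dp":[[-1,-2,0],[-1,-4,-1],[-1,-4,-1],[-1,-4,-1],[-1,-4,-1]],"twist":[0,0,0,0,0]}' 4
python3 -m jog '{"fingers":[0.28,0.26,0.24,0.22,0.2],"dp":[[0,0,0],[0,0,0],[0,0,0],[0,0,0],[0,0,0]],"twist":[0,0,0,0,0]}'
python3 -m jog '{"fingers":[0.2,0.2,0.2,0.2,0.2],"dp":[[0,0,0],[0,0,0],[0,0,0],[0,0,0],[0,0,0]],"twist":[0,0,0,0,0]}'
python3 - <<'E'
from h import *
from plant import r
import cv2
for i in range(1):
    s=r.get_state();print(s["time_s"],s["tcp_pos"],axes(s).T@s["contact_force"],axes(s).T@s["moment"],s["gripper_width"])
c=r.capture("wrist");np.savez("pics/w3.npz",**c,tcp=s["tcp_pos"],R=axes(s))
cv2.imwrite("pics/w3.png",c["frame"][...,::-1])
E
```

```text
time_s: 5.2
tcp_pos: [0.5198, -0.2602, 0.1584]
eef_rot: [32.5, 89.8, -162.6]
contact_force: [-0.1, 0.1, 0.4]
gripper_width: 0.0534
time_s: 5.7
tcp_pos: [0.5197, -0.2603, 0.1583]
eef_rot: [34.3, 89.8, -160.9]
contact_force: [-0.2, -0.7, 0.1]
gripper_width: 0.0212
time_s: 6.2
tcp_pos: [0.5197, -0.2604, 0.1584]
eef_rot: [35.2, 89.8, -159.9]
contact_force: [-0.2, -0.9, 0.1]
gripper_width: 0.0208
6.2 [ 0.5197 -0.2604  0.1584] [-0.1134  0.9041  0.0147] [0.0195 0.0139 0.449 ] 0.02082898727002117
```

View pics/w3.png

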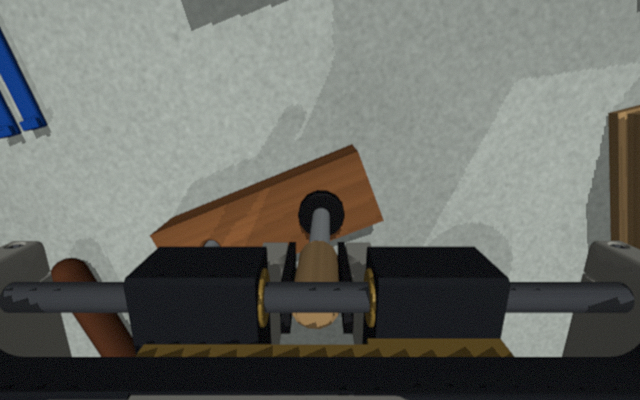

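The handle is between the pads (middle ~(317,285)), with the collar at (321,211), a little to +y. That suggests a slight lean, so I'll nudge +y and watch force and moment.

```bash

python3 -m jog '{"fingers":[0.2,0.2,0.2,0.2,0.2],"dp":[[0,1,0],[0,2,0],[0,2,0],[0,2,0],[0,2,0]],"twist":[0,0,0,0,0]}' 4
P='from h import *
from plant import r
s=r.get_state();print(s["time_s"],s["tcp_pos"],axes(s).T@s["contact_force"],axes(s).T@s["moment"],s["gripper_width"])'
python3 -c "$P"
python3 -m jog '{"fingers":[0.2,0.2,0.2,0.2,0.2],"dp":[[0,1,0],[0,2,0],[0,2,0],[0,2,0],[0,2,0]],"twist":[0,0,0,0,0]}' 4
python3 -c "$P"
```

```text
time_s: 6.75
tcp_pos: [0.5192, -0.2623, 0.1583]
eef_rot: [34.4, 89.8, -160.8]
contact_force: [-0.2, -0.9, 1.1]
gripper_width: 0.0204
6.75 [ 0.5192 -0.2623  0.1583] [-1.1176  0.9631 -0.0547] [0.0039 0.0539 0.2705] 0.02037866317617389
time_s: 7.25
tcp_pos: [0.5186, -0.2642, 0.1583]
eef_rot: [33.9, 89.8, -161.3]
contact_force: [-0.3, -0.7, 0.7]
gripper_width: 0.0196
7.25 [ 0.5186 -0.2642  0.1583] [-0.7323  0.7948  0.0945] [-0.0045  0.0244  0.2093] 0.0196015563666746
```

```bash

P='from h import *
from plant import r
s=r.get_state();print(s["time_s"],s["tcp_pos"],axes(s).T@s["contact_force"],axes(s).T@s["moment"],s["gripper_width"])'
python3 -m jog '{"fingers":[0.2,0.2,0.2,0.2,0.2],"dp":[[0,1,0],[0,2,0],[0,2,0],[0,2,0],[0,2,0]],"twist":[0,0,0,0,0]}' 4
python3 -c "$P"
python3 -m jog '{"fingers":[0.15,0.1,0.1,0.1,0.1],"dp":[[0,0,0],[0,0,0],[0,0,0],[0,0,0],[0,0,0]],"twist":[0,0,0,0,0]}' 30
python3 -c "$P"
python3 -m jog '{"fingers":[0.1,0.1,0.1,0.1,0.1],"dp":[[-2,0,0],[-5,0,0],[-10,0,0],[-15,0,0],[-20,0,0]],"twist":[0,0,0,0,0]}' 30
python3 -c "$P"
python3 -m jog '{"fingers":[0.1,0.1,0.1,0.1,0.1],"dp":[[-5,0,0],[-12,0,0],[-25,0,0],[-40,0,0],[-55,0,0]],"twist":[0,0,0,0,0]}' 30
python3 -c "$P"
```

```text
time_s: 7.75
tcp_pos: [0.5182, -0.266, 0.1584]
eef_rot: [33.7, 89.8, -161.4]
contact_force: [1.0, 1.6, 0.0]
gripper_width: 0.0198
7.75 [ 0.5182 -0.266   0.1584] [-0.0331 -1.7968 -0.572 ] [-0.0527 -0.0216 -0.4804] 0.01983827428085986
time_s: 8.25
tcp_pos: [0.5182, -0.266, 0.1584]
eef_rot: [33.3, 89.8, -161.8]
contact_force: [-0.0, 0.9, 0.6]
gripper_width: 0.0199
8.25 [ 0.5182 -0.266   0.1584] [-0.6185 -0.8639  0.2648] [ 0.0139 -0.0423 -0.6596] 0.019857997953300465
time_s: 8.75
tcp_pos: [0.5183, -0.2661, 0.179]
eef_rot: [37.0, 89.8, -158.1]
contact_force: [-0.4, 0.4, -1.9]
gripper_width: 0.0196
8.75 [ 0.5183 -0.2661  0.179 ] [ 1.8806 -0.2635  0.5308] [-0.0157  0.0099 -0.0146] 0.019568681198129094
time_s: 9.25
tcp_pos: [0.5185, -0.2661, 0.2354]
eef_rot: [43.7, 89.8, -151.4]
contact_force: [0.5, -0.5, -1.4]
gripper_width: 0.0196
9.25 [ 0.5185 -0.2661  0.2354] [ 1.383   0.3608 -0.6213] [ 0.0492  0.0659 -0.019 ] 0.019610436253664373
```

```bash

python3 -m jog '{"fingers":[0.1,0.1,0.1,0.1,0.1],"dp":[[-20,0,0],[-40,0,0],[-58,0,0],[-72,0,0],[-80,0,0]],"twist":[0,0,0,0,0]}' 30
python3 -m jog '{"fingers":[0.1,0.1,0.1,0.1,0.1],"dp":[[0,-15,2],[0,-40,6],[0,-70,11],[0,-105,16],[0,-140,21]],"twist":[0,0,0,0,0]}'
python3 -m jog '{"fingers":[0.1,0.1,0.1,0.1,0.1],"dp":[[0,-35,5],[0,-70,11],[0,-105,16],[0,-140,21],[0,-170,26]],"twist":[0,0,0,0,0]}'
python3 -m jog '{"fingers":[0.1,0.1,0.1,0.1,0.1],"dp":[[0,-30,5],[0,-60,9],[0,-85,13],[0,-103,16],[0,-111,17]],"twist":[0,0,0,0,0]}'
python3 -m jog '{"fingers":[0.1,0.1,0.1,0.1,0.1],"dp":[[0,0,0],[0,0,0],[0,0,0],[0,0,0],[0,0,0]],"twist":[0,0,0,0,0]}'
python3 - <<'E'
from h import *
from plant import r
import cv2
s=r.get_state();print(s["time_s"],s["tcp_pos"],s["contact_force"],s["gripper_width"],togo(s,(.5665,.157,s["tcp_pos"][2])))
fs=[]
for n in ("scene","top","wrist"):
    c=r.capture(n);np.savez(f"pics/{n}4.npz",**c,tcp=s["tcp_pos"],R=axes(s))
    p=s["tcp_pos"]; x=proj(c,p+[0,0,-.1455]);y=proj(c,(.5665,.157,.105));print(n,"tip",x,"rim",y)
    fs.append(c["frame"][...,::-1])
    u,v=((x+y)/2).astype(int);u=np.clip(u-66,0,508);v=np.clip(v-50,0,300)
    fs[-1]=cv2.resize(fs[-1][v:v+100,u:u+132],None,fx=3,fy=3,interpolation=cv2.INTER_CUBIC);print(u,v)
cv2.imwrite("pics/m4.png",np.vstack([np.hstack(fs[:2]),np.hstack([fs[2],0*fs[2]])]))
E
```

```text
time_s: 9.75
tcp_pos: [0.519, -0.2661, 0.3174]
eef_rot: [92.4, 89.9, -102.7]
contact_force: [-0.2, 0.1, -2.1]
gripper_width: 0.0195
time_s: 10.25
tcp_pos: [0.5348, -0.1237, 0.3164]
eef_rot: [58.7, 89.9, -136.4]
contact_force: [-0.4, -0.2, -2.1]
gripper_width: 0.0194
time_s: 10.75
tcp_pos: [0.5535, 0.0495, 0.3154]
eef_rot: [45.3, 89.8, -149.8]
contact_force: [0.7, -0.9, -2.4]
gripper_width: 0.0198
time_s: 11.25
tcp_pos: [0.5656, 0.1629, 0.3144]
eef_rot: [42.7, 89.7, -152.3]
contact_force: [-0.1, -0.4, -1.3]
gripper_width: 0.0196
time_s: 11.75
tcp_pos: [0.5656, 0.1622, 0.3147]
eef_rot: [42.5, 89.8, -152.6]
contact_force: [-0.7, 0.0, -1.8]
gripper_width: 0.0196
11.75 [0.5656 0.1622 0.3147] [-0.6581  0.0076 -1.7671] 0.01960698165893263 [ 0.0065  4.813  -2.2406]
scene tip [410.4737 192.7421] rim [403.275  214.8688]
340 153
top tip [215.3247 172.7081] rim [227.9276 177.9573]
155 125
wrist tip [313.3592 193.2424] rim [318.1631 175.1686]
249 134
```

View pics/m4.png

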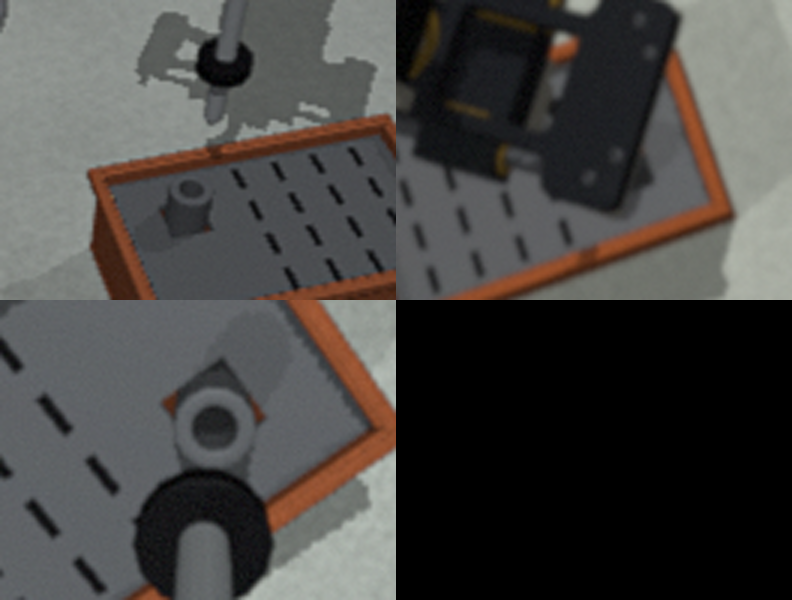

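```bash
python3 - <<'E'
from h import *
S=np.load("pics/scene4.npz");W=np.load("pics/wrist4.npz");t=S["tcp"];zt=t[2]-.1454
print("tcp",t,"tip z",zt)
print("scene tip",atz(S,(410.7,193.0),zt),"rim",atz(S,(403.2,215.5),.105), "collar pred top",proj(S,[t[0],t[1],zt+.048]),"seen",340+224/3-.3,153+62/3-.3)
print("wrist collar pred",proj(W,[t[0],t[1],zt+.054]),"rim",atz(W,(320.0,176.0),.105),"collar",atz(W,(316.4,213-.3),zt+.054))
E
```

```text
tcp [0.5656 0.1622 0.3147] tip z 0.16928153239561225
scene tip [0.5663 0.1626 0.1693] rim [0.5682 0.1569 0.105 ] collar pred top [414.2896 174.3639] seen 414.3666666666667 173.36666666666665
wrist collar pred [313.032  212.9661] rim [0.5651 0.1553 0.105 ] collar [0.5651 0.1598 0.2233]
```

The scene tip (411,193) matches prediction, and the tube mouth is at scene (403.2,215.5) and wrist (320,176). The cameras agree on the rim at about (0.5662, 0.1573). I'll align and descend to just above it.

```bash

python3 -m jog '{"fingers":[0.1,0.1,0.1,0.1,0.1],"dp":[[5,2,-1],[15,4.6,-2],[28,4.6,-2],[40,4.6,-2],[50,4.6,-2]],"twist":[0,0,0,0,0]}'
python3 -m jog '{"fingers":[0.1,0.1,0.1,0.1,0.1],"dp":[[5,0,0],[7,0,0],[7,0,0],[7,0,0],[7,0,0]],"twist":[0,0,0,0,0]}'
python3 - <<'E'
from h import *
from plant import r
import cv2
s=r.get_state();p=s["tcp_pos"];print(s["time_s"],p,s["contact_force"],s["moment"],axes(s)[:,0],togo(s,(.5662,.1573,p[2])))
fs=[]
for n in ("scene","wrist"):
    c=r.capture(n);np.savez(f"pics/{n}5.npz",**c,tcp=p,R=axes(s))
    x=proj(c,p+[0,0,-.1454]);y=proj(c,(.5662,.1573,.105));print(n,"tip",x,"rim",y)
    u,v=y.astype(int);u-=33;v-=30;print(u,v)
    fs.append(cv2.resize(c["frame"][v:v+60,u:u+66,::-1],None,fx=6,fy=6,interpolation=cv2.INTER_CUBIC))
cv2.imwrite("pics/m5.png",np.hstack(fs))
E
```

```text
time_s: 12.4
tcp_pos: [0.5657, 0.1573, 0.2627]
eef_rot: [41.9, 89.7, -153.1]
contact_force: [-0.3, 0.5, -1.4]
gripper_width: 0.0195
time_s: 12.9
tcp_pos: [0.5659, 0.1575, 0.2563]
eef_rot: [41.9, 89.7, -153.1]
contact_force: [-0.3, -0.2, -1.8]
gripper_width: 0.0195
12.9 [0.5659 0.1575 0.2563] [-0.3455 -0.2197 -1.8086] [-0.0031 -0.0321 -0.0262] [-0.0043 -0.0022 -1.    ] [-0.0009  0.074  -0.3335]
scene tip [403.8924 212.7449] rim [403.4263 214.7714]
370 184
wrist tip [312.9353 193.1921] rim [313.0508 191.0836]
280 161
```

View pics/m5.png

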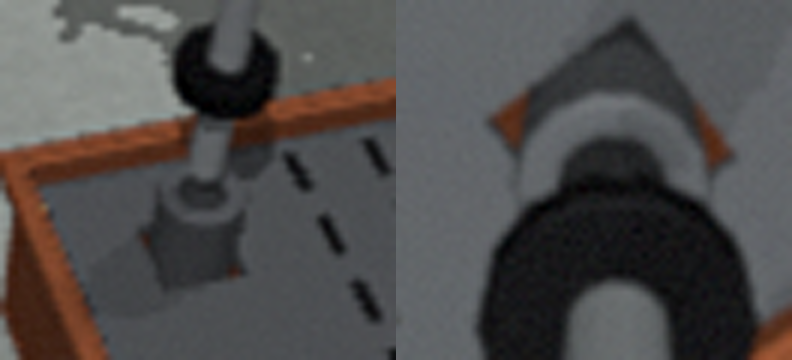

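The tip sits just above the mouth in the scene view (tip ~(404,214), mouth ~(403.7,216)), and the wrist view has collar and tube centred (u 617 vs 615 in the crop). I'll insert.

```bash

P='from h import *
from plant import r
s=r.get_state();print(s["time_s"],s["tcp_pos"],s["contact_force"],s["moment"],s["gripper_width"])'
python3 -m jog '{"fingers":[0.1,0.1,0.1,0.1,0.1],"dp":[[2,0,0],[5,0,0],[8,0,0],[11,0,0],[14,0,0]],"twist":[0,0,0,0,0]}'
python3 -c "$P"
python3 -m jog '{"fingers":[0.1,0.1,0.1,0.1,0.1],"dp":[[3,0,0],[6,0,0],[9,0,0],[12,0,0],[14,0,0]],"twist":[0,0,0,0,0]}'
python3 -c "$P"
```

```text
time_s: 13.5
tcp_pos: [0.5657, 0.1573, 0.2417]
eef_rot: [42.0, 89.7, -153.0]
contact_force: [-0.3, -0.4, -1.7]
gripper_width: 0.0195
13.5 [0.5657 0.1573 0.2417] [-0.2941 -0.4062 -1.7381] [ 0.0136  0.0042 -0.0232] 0.019522273832847443
time_s: 14.0
tcp_pos: [0.5655, 0.1572, 0.2274]
eef_rot: [41.8, 89.7, -153.2]
contact_force: [-0.5, 0.2, -1.1]
gripper_width: 0.0196
14.0 [0.5655 0.1572 0.2274] [-0.4725  0.2334 -1.0525] [-0.0356 -0.046  -0.0095] 0.019637851378703206
```

```bash

P='from h import *
from plant import r
s=r.get_state();print(s["time_s"],s["tcp_pos"],s["contact_force"],s["moment"],s["gripper_width"])'
python3 -m jog '{"fingers":[0.1,0.1,0.1,0.1,0.1],"dp":[[3,0,0],[6,0,0],[9,0,0],[12,0,0],[15,0,0]],"twist":[0,0,0,0,0]}' 45
python3 -c "$P"
python3 -m jog '{"fingers":[0.1,0.1,0.1,0.1,0.1],"dp":[[1.5,0,0],[3,0,0],[4.5,0,0],[6,0,0],[7.5,0,0]],"twist":[0,0,0,0,0]}'
python3 -c "$P"
python3 -m jog '{"fingers":[0.1,0.1,0.1,0.1,0.1],"dp":[[1.5,0,0],[3,0,0],[4.5,0,0],[6,0,0],[7.5,0,0]],"twist":[0,0,0,0,0]}'
python3 -c "$P"
```

```text
time_s: 14.5
tcp_pos: [0.5655, 0.1572, 0.2121]
eef_rot: [41.7, 89.7, -153.3]
contact_force: [-0.3, 0.6, -2.2]
gripper_width: 0.0194
14.5 [0.5655 0.1572 0.2121] [-0.3366  0.603  -2.1971] [-0.0363 -0.0471  0.0003] 0.019355411606349127
time_s: 15.0
tcp_pos: [0.5654, 0.1572, 0.2046]
eef_rot: [41.3, 89.7, -153.7]
contact_force: [0.3, 0.3, -1.7]
gripper_width: 0.0193
15.0 [0.5654 0.1572 0.2046] [ 0.2538  0.3189 -1.6777] [-0.025   0.0059 -0.0334] 0.01927705743658299
time_s: 15.5
tcp_pos: [0.5655, 0.1572, 0.1972]
eef_rot: [42.1, 89.7, -152.9]
contact_force: [-1.1, -0.6, 2.8]
gripper_width: 0.0193
15.5 [0.5655 0.1572 0.1972] [-1.0614 -0.5547  2.7915] [-0.1845  0.4932  0.0145] 0.01934756107746263
```

```bash
cat > chk.py <<'E'
from h import *
from plant import r
import sys
F=[];
s=r.get_state();f=s["contact_force"];print("CHK",s["time_s"],s["tcp_pos"],f,s["moment"],s["gripper_width"])
sys.exit(1 if f[2]>5.5 or np.hypot(f[0],f[1])>4 else 0)
E
python3 -m jog '{"fingers":[0.1,0.1,0.1,0.1,0.1],"dp":[[1.5,0,0],[3,0,0],[4.5,0,0],[6,0,0],[7.5,0,0]],"twist":[0,0,0,0,0]}' >/dev/null; python3 chk.py &&
python3 -m jog '{"fingers":[0.1,0.1,0.1,0.1,0.1],"dp":[[1,0,0],[2,0,0],[3,0,0],[4,0,0],[4,0,0]],"twist":[0,0,0,0,0]}' >/dev/null; python3 chk.py &&
python3 -m jog '{"fingers":[0.1,0.1,0.1,0.1,0.1],"dp":[[0.5,0,0],[1,0,0],[1.5,0,0],[2,0,0],[2.5,0,0]],"twist":[0,0,0,0,0]}' >/dev/null && python3 chk.py &&
python3 -m jog '{"fingers":[0.1,0.1,0.1,0.1,0.1],"dp":[[0.5,0,0],[1,0,0],[1.5,0,0],[2,0,0],[2.5,0,0]],"twist":[0,0,0,0,0]}' >/dev/null && python3 chk.py &&
python3 -m jog '{"fingers":[0.1,0.1,0.1,0.1,0.1],"dp":[[0.5,0,0],[1,0,0],[1.5,0,0],[2,0,0],[2.5,0,0]],"twist":[0,0,0,0,0]}' >/dev/null && python3 chk.py
```

```text
CHK 16.0 [0.5654 0.1572 0.1895] [-0.9374  0.4525  2.2508] [-0.0735  0.5149 -0.0445] 0.019411025378269834
CHK 16.5 [0.5653 0.1572 0.1853] [-0.6757  0.0326  0.7587] [-0.0476  0.2594  0.0884] 0.019426379318677238
CHK 17.0 [0.5653 0.1571 0.1828] [-1.3411 -0.7057  2.9394] [-0.1322  0.4916  0.0272] 0.019185106512540566
CHK 17.5 [0.5653 0.1572 0.1802] [-1.1948 -1.0011  3.0861] [-0.1308  0.5402 -0.0743] 0.019513295105418414
CHK 18.0 [0.5653 0.1571 0.1777] [-1.5527  0.1619  1.9786] [-0.1527  0.5341 -0.0454] 0.01963649514581199
```

```bash

python3 -m jog '{"fingers":[0.1,0.1,0.1,0.1,0.1],"dp":[[0.5,0,0],[1,0,0],[1.5,0,0],[2,0,0],[2.5,0,0]],"twist":[0,0,0,0,0]}' >/dev/null && python3 chk.py &&
python3 -m jog '{"fingers":[0.1,0.1,0.1,0.1,0.1],"dp":[[0.5,0,0],[1,0,0],[1.5,0,0],[2,0,0],[2.5,0,0]],"twist":[0,0,0,0,0]}' >/dev/null && python3 chk.py &&
python3 -m jog '{"fingers":[0.1,0.1,0.1,0.1,0.1],"dp":[[0.5,0,0],[1,0,0],[1.5,0,0],[2,0,0],[2.5,0,0]],"twist":[0,0,0,0,0]}' >/dev/null && python3 chk.py &&
python3 -m jog '{"fingers":[0.1,0.1,0.1,0.1,0.1],"dp":[[0.5,0,0],[1,0,0],[1.5,0,0],[2,0,0],[2.5,0,0]],"twist":[0,0,0,0,0]}' >/dev/null && python3 chk.py &&
python3 -m jog '{"fingers":[0.1,0.1,0.1,0.1,0.1],"dp":[[0.5,0,0],[1,0,0],[1.5,0,0],[2,0,0],[2.5,0,0]],"twist":[0,0,0,0,0]}' >/dev/null && python3 chk.py
```

```text
CHK 18.5 [0.5653 0.1571 0.1752] [-3.1879 -0.6255  4.9795] [-0.0906  0.8208  0.0192] 0.01934310944191824
CHK 19.0 [0.5655 0.1571 0.1734] [-3.1486 -0.6711  8.2464] [-0.2054  1.248   0.0087] 0.019085755524858968
```

```bash

python3 -m jog '{"fingers":[0.1,0.1,0.1,0.1,0.1],"dp":[[0.5,0,0.2],[1,0,0.4],[1.5,0,0.5],[1.5,0,0.5],[1.5,0,0.5]],"twist":[0,0,0,0,0]}'; python3 chk.py
```

```text
time_s: 19.5
tcp_pos: [0.5654, 0.1572, 0.1728]
eef_rot: [54.9, 89.8, -140.1]
contact_force: [-1.3, -1.3, 8.1]
gripper_width: 0.0196
CHK 19.5 [0.5654 0.1572 0.1728] [-1.3085 -1.2664  8.0865] [-0.4685  1.0336  0.0449] 0.01959602113026536
```

```bash

python3 -m jog '{"fingers":[0.1,0.1,0.1,0.1,0.1],"dp":[[1,0,0],[1.5,0,0],[2,0,0],[2.3,0,0],[2.3,0,0]],"twist":[0,0,0,0,0]}'; python3 chk.py
```

```text
time_s: 20.0
tcp_pos: [0.5657, 0.1571, 0.1717]
eef_rot: [67.0, 89.8, -128.0]
contact_force: [-4.7, -1.3, 10.4]
gripper_width: 0.019
CHK 20.0 [0.5657 0.1571 0.1717] [-4.6755 -1.3085 10.3807] [-0.3301  1.6994 -0.0211] 0.019030168708885173
```

```bash

python3 -m jog '{"fingers":[0.1,0.1,0.1,0.1,0.1],"dp":[[1.2,0,0.4],[1.5,0,0.8],[1.5,0,1.2],[1.5,0,1.2],[1.5,0,1.2]],"twist":[0,0,0,0,0]}'; python3 chk.py
```

```text
time_s: 20.5
tcp_pos: [0.5653, 0.1573, 0.1716]
eef_rot: [108.2, 89.9, -86.8]
contact_force: [-2.2, -1.9, 11.6]
gripper_width: 0.0191
CHK 20.5 [0.5653 0.1573 0.1716] [-2.1579 -1.8695 11.598 ] [-0.6994  0.9872 -0.0314] 0.01913408567510682
```

```bash

python3 -m jog '{"fingers":[0.3,0.4,0.5,0.5,0.5],"dp":[[1,0,0],[0,0,0],[0,0,0],[0,0,0],[0,0,0]],"twist":[0,0,0,0,0]}'; python3 chk.py
python3 - <<'E'
from h import *
from plant import r
import cv2
c=r.capture("scene");np.savez("pics/s6.npz",**c)
w=r.capture("wrist")["frame"]
a=cv2.resize(c["frame"][165:235,370:440,::-1],None,fx=5.7,fy=5.7,interpolation=cv2.INTER_CUBIC)
b=cv2.resize(w[130:330,220:420,::-1],(a.shape[1],a.shape[0]))
cv2.imwrite("pics/m6.png",np.hstack([a,b]))
E
```

```text
time_s: 21.0
tcp_pos: [0.5652, 0.1573, 0.1714]
eef_rot: [99.8, 89.9, -95.1]
contact_force: [-0.6, 0.5, -0.2]
gripper_width: 0.0433
CHK 21.0 [0.5652 0.1573 0.1714] [-0.5526  0.461  -0.1933] [ 0.0256 -0.0114 -0.039 ] 0.043275716008046555
```

View pics/m6.png

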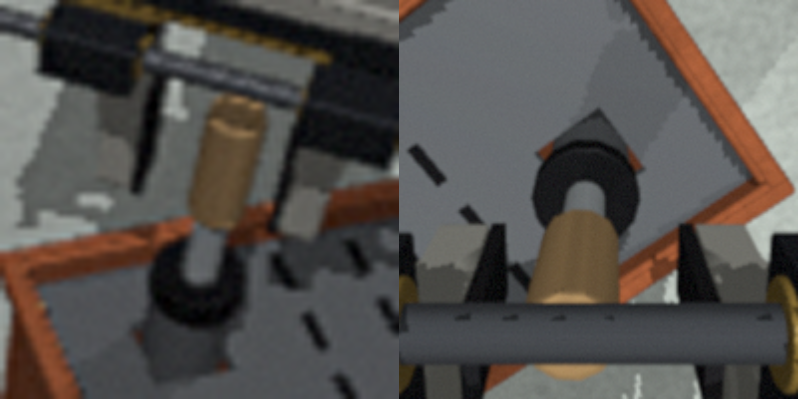

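The dipstick stands released with the collar seated on the rim (scene crop ~(197,280)) and both fingers clear of the handle. I'll withdraw straight up.

```bash

python3 -m jog '{"fingers":[0.6,0.7,0.8,0.8,0.8],"dp":[[0,0,0],[-2,0,0],[-8,0,0],[-20,0,0],[-35,0,0]],"twist":[0,0,0,0,0]}'
python3 -m jog '{"fingers":[0.8,0.8,0.8,0.8,0.8],"dp":[[-20,0,0],[-45,0,0],[-70,0,0],[-90,0,0],[-100,0,0]],"twist":[0,0,0,0,0]}'
python3 -m jog '{"fingers":[0.8,0.8,0.8,0.8,0.8],"dp":[[0,0,0],[0,0,0],[0,0,0],[0,0,0],[0,0,0]],"twist":[0,0,0,0,0]}'
python3 - <<'E'
from h import *
from plant import r
import cv2
c=r.capture("scene");np.savez("pics/s7.npz",**c)
f=c["frame"][...,::-1]
a=cv2.resize(f[165:235,370:440],None,fx=5.7,fy=5.7,interpolation=cv2.INTER_CUBIC)
b=cv2.resize(f[130:270,180:320],(a.shape[1],a.shape[0]))
cv2.imwrite("pics/m7.png",np.hstack([a,b]))
for D in (.068,.074,.08,.09):print(D,proj(c,(.5666,.157,.105-D+.174)),proj(c,(.5666,.157,.105-D+.124)))
print(proj(c,(.5666,.157,.105)),proj(c,(.5666,.157,.117)))
E
```

```text
time_s: 21.6
tcp_pos: [0.5652, 0.1574, 0.2074]
eef_rot: [97.9, 89.8, -97.1]
contact_force: [-0.4, -0.1, 0.3]
gripper_width: 0.0696
time_s: 22.1
tcp_pos: [0.5659, 0.1579, 0.3107]
eef_rot: [177.4, 89.8, -17.6]
contact_force: [-0.2, 0.2, 0.1]
gripper_width: 0.0701
time_s: 22.6
tcp_pos: [0.5657, 0.1577, 0.3099]
eef_rot: [156.1, 89.8, -38.9]
contact_force: [0.1, 0.3, 0.8]
gripper_width: 0.0701
0.068 [410.8706 176.9992] [407.0968 195.8321]
0.074 [410.398  179.3578] [406.6679 197.9724]
0.08 [409.9309 181.6885] [406.2439 200.0885]
0.09 [409.1647 185.5124] [405.5477 203.5628]
[403.2747 214.9061] [404.0608 210.9829]
```

View pics/m7.png

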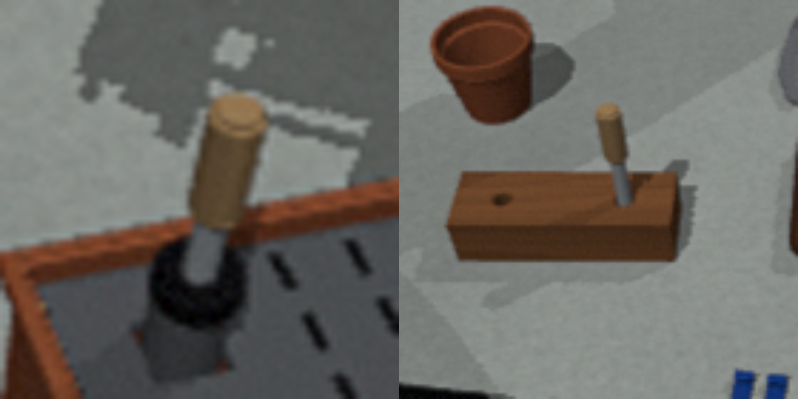

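```bash
python3 - <<'E'
from plant import r
s=r.get_state();print(s["time_s"],s["contact_force"])
print(r.close_job())
E
```

```text
22.65 [-0.83847159 -0.17826776 -0.6075201 ]
the job is handed in; nothing more can be done
None
```

I moved the dipstick from the stand into the filler tube, pushed it down through its collar until it bottomed out, released it, and handed in the job at 22.65 s. I viewed 10 pictures.

- **Push:** The wrist force went from about 2.5 N while the collar slid to 11.6 N at the end. The slope was about 1.8 N/mm, which matches the pad. I estimate about 9 N on the pad, pressed about 3 mm. The highest sideways force I read was under 5 N.
- **Last picture:** The dipstick stands free with its collar on the rim, leaning slightly within the tube's clearance. The dibber is still upright in the stand, and the gripper is open and well above.
- **Depth disagreement:** The arm position gives a tip depth of about 79 mm. The handle in the last picture suggests up to about 87 mm, which I put down to the lean. Both are within the 68–90 mm range.
- **Collar contact:** The force reading showed the collar touching the rim 4–11 mm later than I had calculated. I did not find out why.
- **Gap under the collar:** The pictures can't rule out a gap of about 1 mm, since the pad springs back a little on release.

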